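# Pop the battery hatch of the field amplifier

## Robot

A 6-joint arm with a two-finger parallel gripper is mounted at the origin on the work surface. World frame = base frame: x ahead of the robot, y to its left, z up, the work surface at z = 0. Lengths are in mm, angles in rad, forces in N, time in s.
With the tool pointing down it reaches from about 350 to 975 mm from the base axis. Payload 7.1 kg.
Tool frame: the origin (TCP) lies on the mounting face of the last link; the fingertips stand 182 mm ahead of it and the grasp point (between the pads) lies 163 mm ahead of it (ctrl.finger_overhang is the distance from the TCP to the fingertips, in mm); z points along the fingers, y is the direction in which the jaws open and shut (so a half turn about z gives the same grasp; the last joint's range is limited). The gripper opens to 88 mm and grips with 3 to 60 N. Pads are 20 mm wide; open, the fingers measure 115 mm over their backs; the gripper's body (75 mm by 178 mm) begins 61 mm behind the grasp point.
Start: joints at [-1.176, 0.423, 1.63, -0, 1.089, -0.019], TCP at [251.323, -572.227, 404.675] pointing down, gripper open.
Joint ranges: [-3, 3], [-0.9, 2.11], [0.09, 2.58], [-1.31, 4.45], [0.11, 2.69], [-2.54, 2.54]. Speed limits (rad/s): [2.39, 2.39, 3.01, 3.14, 3.14, 3.14].

## Interface

Orientations are given as a rotation vector (axis times angle).
In Python, from workcell import ctrl, viewer, recognise gives the robot as it stands.
- The arm moves only by the shell command python3 -m handwheel 'ROWS'. ROWS is JSON, a list of rows, each an object of numbers: "gripper": the closure, from 0 (fully open) to 1 (shut); "tx", "ty", "tz": the shift along the tool's x, y, z in m; "rx", "ry", "rz": the turn, a rotation vector about the tool's x, y, z in degrees. In form: [{"gripper": .., "tx": .., "ty": .., "tz": .., "rx": .., "ry": .., "rz": ..}, ...]. A call has 1 to 8 rows; each row shifts and turns the commanded pose from where the row before left it, along the tool's axes as they then stand; what a row does not reach is not made up. A row lasts 1/8 s, in which the tool goes at most 62.5 mm and 10.7 degrees, less where a joint would pass 70% of its speed; a pose out of reach is approached as far as the arm can. A call with a gripper value outside its range is refused whole. The fingers move at their own pace and stop on an object; the grip force is fixed at half the most. Time passes only in rows, so rows that do not move let the fingers close. It gives the time, the measured TCP pose, the force and the opening at its end, in the units of the state.
- ctrl.get_obs(): the state, without advancing time (a new reading comes with each control period).
- viewer.get_image(name): name is "side" or "top" or "wrist"; returns a dict with "image" (480x640x3 uint8, red, green, blue), "range_z" (480x640 float32, mm along the optical axis (not along the pixel's ray), 0 where there is no reading), "vfov" (degrees; the focal length in pixels is half the picture's height over the tangent of half this angle, whatever the lens; pixels are square), "cx", "cy" (the principal point, pixels), "extrinsics" (4x4, takes a point from world to camera coordinates); the wrist camera has in their place "T_tool_cam" (4x4, takes a point from camera to tool coordinates, whose origin is the TCP and whose axes are the flange's). Camera axes: x right, y up, looking along -z (the intrinsics and any distortion apply to the point x, -y, -z); pixel columns grow to the right and rows downward; lengths in mm; the calibration is good to about 2 mm. A picture is of the moment at which its call begins: read the wrist's pose just before it.
- ctrl.close_job(): hands the job in, once; it reports no verdict.
Trained networks look in a picture, given as the dict that the camera call returned (one of the last four; its "shot" number tells which), for a name from the list of things; names that differ only in an ending like _2 or _b are one class to them, and where a whole thing is asked for, a point or a joint stands for the part that bears it (a point fixed in the world has none). Each returns a list of dicts, best first, with "p" (0 to 1); they miss things now and then, are a little off and sometimes report something else, mostly with a low value. They report only what shows in the picture. A call takes as long as a camera call.
- recognise(picture, name): "xy" ([column, row] as shares, 0 to 1, of the picture: columns of its width, rows of its height, amid what is visible of it).
The state is a dict: "t": time; "qpos": joint angles; "qvel": joint speeds; "joint_torque": joint torques, N m; "ee_pos": TCP position; "orientation": TCP orientation; "ft_force": force on the tool from outside, world axes, zero at the start; "moment": the same for the moment, N m; "width": finger opening in mm.
Only numpy, scipy, OpenCV 4.12 (cv2) and the standard library are available. Lean on these libraries where they do the work, as an engineer would, in place of code of your own. Each camera call takes 0.05 s, during which the arm holds its last target.

## Task

Press the orange battery hatch of the silver amplifier down once at its white dot with a fingertip, gently, let go so that its push-push latch releases and the hatch swings up by itself, and draw back clear of it. Watch it for two seconds to be sure it stays open before you finish. Pick nothing up, do not pull or push the hatch once it has popped, and leave the grey fuse hatch on the black power supply and everything else lying about as it is.

Things in the scene. Friction and masses are not known exactly. Their poses are not given: they have to be found in the camera images.
- amp: silver aluminium amplifier, a box 150 (x) x 200 (y) x 75 mm high, fixed to the table; origin at the centre of its underside, z up, its front faces its own -x. Its orange hatch is on its top, centred 45 mm to its own -y; a loose blue battery block lies on the +y part of the top. It may stand on either side and be turned up to 0.45 rad
- battery_hatch (a joint): angle of the orange hatch, rad: 0 to 0.02 shut, latched (top 84 to 85 mm above the table), negative pressed in (stop at -0.11, 6 mm at the dot), positive open (stop 0.75). Push-push latch: pressed past -0.05 (3 mm, 3 to 4 N) and let go, it unlatches and a spring of at most 3 N swings it up to 0.75 in about 1 s and keeps it there; pressed again past -0.08 it shuts. Press to the stop (5 to 6 N)
- battery_hinge (a point): middle of the orange hatch's hinge line, which runs along the amplifier's y on the hatch's +x edge, 79 mm above the table; the free edge, on the -x side (towards the robot), swings up to about 51 mm above the hinge line, moving back towards +x by about 20 mm
- supply: black power supply of the same shape and size as the amplifier, fixed to the table, origin at the centre of its underside; it has a grey hatch in the same place on its top
- fuse_pad (a point): centre of the top of the raised white dot on the grey fuse hatch of the black supply (same size and place as on the orange one); not to be pressed
- fuse_hatch (a joint): angle of the grey fuse hatch in rad: 0 = shut, negative = pressed in; must stay shut
- cell: loose blue battery block 26 x 48 x 17 mm lying on the silver amplifier's top, beside the orange hatch (about 100 mm from the hatch's centre, to the amplifier's +y); origin under its centre; leave it
- tape_roll: loose black roll of tape, 104 mm across, 48 mm high, lying flat on the table; origin under its centre; leave it
- water: loose clear water bottle, 62 mm across, 200 mm tall, standing; origin under its centre; leave it
- air_horn: loose air horn: white can 48 mm across, red trumpet pointing to its own -y at 112 mm height, 130 mm tall, standing; origin under the can; leave it
- adapter: loose black adapter brick 100 x 50 x 32 mm on the table; origin under its centre; leave it
- driver: loose screwdriver with yellow handle, 160 mm long, lying on the table along its own x; leave it
- pocket_mic: loose grey microphone, 125 mm long, 30 mm wide, lying on the table along its own x; leave it
- battery_pad (a point): centre of the flat top of the raised white dot, a disc 26 mm across and 4 mm high on the orange hatch, where to press; this point is 88 to 89 mm above the table while shut; it moves with the hatch. The hatch is a flat block 70 mm (amplifier x) x 60 mm (y), 14 mm thick, standing 9 mm proud of the case; the dot's centre is 56 mm from the hinge line and 14 mm from the free edge

How it is judged (in metres and radians):
On the way, in this order (a step that is already met when the one before it is completed fails the run):
1. the orange hatch is pressed in past its release point, with the fingers on its white dot (value of joint battery_hatch below -0.035 rad and contact force between the fingers and battery_hatch_c1 above 0.5 N), for 0.02 s.
2. the orange hatch stands open, untouched, for one and a half seconds (value of joint battery_hatch above 0.6 rad and contact force between each of the arm, the fingers and battery_hatch below 0.2 N), for 1.5 s.
At the end, for the whole second after the job is handed in: the orange hatch stands open (over 0.6 rad) and still, the grey hatch is shut, and every loose thing is within 20 mm of where it started (value of joint battery_hatch above 0.6 rad and velocity of joint battery_hatch below 0.1 rad/s and value of joint fuse_hatch above -0.015 rad and distance of each of cell, tape_roll, water, air_horn, adapter, driver, pocket_mic from where it was at the start of the episode below 0.02 m); the robot touches nothing.
It fails at once if the orange hatch is pressed with more than 40 N (contact force between any of the fingers, the arm and battery_hatch above 40 N).
It fails at once if the orange hatch is pushed, pulled or pried (over 8 N) after it has popped (value of joint battery_hatch above 0.15 rad and contact force between any of the fingers, the arm and battery_hatch above 8 N).
It fails at once if the orange hatch is pushed back down after it has popped (value of joint battery_hatch between 0.1 and 0.65 rad and velocity of joint battery_hatch below -0.15 rad/s).
It fails at once if the grey fuse hatch is pressed (value of joint fuse_hatch below -0.03 rad).
It fails at once if a loose thing is knocked, lifted or carried more than 20 mm (distance of any of cell, tape_roll, water, air_horn, adapter, driver, pocket_mic from where it was at the start of the episode above 0.02 m).
It also fails if it takes over 32 s, if anything falls off the work surface, if the arm or the gripper's body presses on something with over 40 N, if the wrist force passes 120 N, or if a joint passes its speed limit or range.

## Working session

There is one attempt and no reset: what is moved stays moved. The work goes in short steps, Python scripts to look and compute and a shell command to move; the robot and the scene stay as the last step left them, time stands still between calls to the robot, and variables do not carry over. Pictures are saved under pics/ and viewed, and the job is handed in when it is done.

```bash
mkdir -p pics; ls
cat > h.py <<'E'
import numpy as np, cv2
from workcell import ctrl, viewer, recognise
from scipy.spatial.transform import Rotation as R
def w_of(pic,u,v,z=None,Twt=None):
    f=240/np.tan(np.radians(pic["vfov"])/2)
    if z is None:
        w=pic["range_z"][int(v)-1:int(v)+2,int(u)-1:int(u)+2]; z=np.median(w[w>0]) 
    p=np.array([(u-pic["cx"])/f*z,-(v-pic["cy"])/f*z,-z,1])
    if "extrinsics" in pic: return (np.linalg.inv(pic["extrinsics"])@p)[:3]
    return (Twt@pic["T_tool_cam"]@p)[:3]
def tool():
    o=ctrl.get_obs(); T=np.eye(4); T[:3,:3]=R.from_rotvec(o["orientation"]).as_matrix(); T[:3,3]=o["ee_pos"]; return T,o
E
python3 - <<'E'
from h import *
T,o=tool(); print(o)
for n in ["top","side","wrist"]:
    p=viewer.get_image(n); cv2.imwrite(f"pics/{n}0.png",p["image"][:,:,::-1])
    print(n,{k:p[k] for k in p if k not in("image","range_z")})
    for nm in ["amp","battery_pad","battery_hatch","fuse_pad","supply","cell","water","air_horn","tape_roll"]:
        for r in recognise(p,nm)[:2]:
            u,v=r["xy"][0]*640,r["xy"][1]*480
            try: print(nm,round(r["p"],2),round(u),round(v),w_of(p,u,v,Twt=T).round(0))
            except Exception as e: print(nm,r,e)
E
```

```text
pics
{'t': 0.0, 'qpos': array([-1.17600139e+00,  4.23858181e-01,  1.63070630e+00,  5.18709873e-06,
        1.08859721e+00, -1.90209945e-02]), 'qvel': array([-0.00144834,  0.00038991, -0.00050662,  0.00024613, -0.00053239,
       -0.00039088]), 'joint_torque': array([-1.32118221e-03, -5.44628656e+01, -2.73671329e+01,  6.42896304e-02,
        2.27609777e-02, -1.17773297e-04]), 'ee_pos': array([ 251.21888153, -571.97759858,  403.88424626]), 'orientation': array([-3.07307637e+00, -6.45071915e-01,  4.53042194e-04]), 'ft_force': array([-0.21662431, -0.0936522 , -0.55134742]), 'moment': array([0.02947935, 0.0184769 , 0.03119815]), 'width': 87.77305074073412}
top {'vfov': 44.087889482997014, 'cx': 325.18095937765656, 'cy': 241.72897440442782, 'extrinsics': array([[-4.68948439e-02, -9.98889137e-01,  4.62233773e-03,
         1.47210727e+01],
       [ 9.75048826e-01, -4.47694638e-02,  2.17429256e-01,
        -5.74357789e+02],
       [-2.16980782e-01,  1.47033160e-02,  9.76065137e-01,
        -1.35700996e+03],
       [ 0.00000000e+00,  0.00000000e+00,  0.00000000e+00,
         1.00000000e+00]]),
[... 1222 characters left out ...]
23 [592.  88.  83.]
fuse_pad 0.43 285 328 [ 482. -256.   82.]
supply 0.91 318 223 [595.  94.  80.]
cell 0.46 297 288 [ 519. -147.   88.]
cell 0.19 275 420 [ 449. -435.   23.]
water 0.95 394 216 [794.  61. 113.]
tape_roll 0.75 320 171 [647. 464.  -2.]
wrist {'vfov': 62.68215478251095, 'cx': 321.5768840643998, 'cy': 242.117957235946, 'T_tool_cam': array([[-5.76002887e-04,  9.59791717e-01,  2.80712535e-01,
         7.72021726e+01],
       [ 9.99999777e-01,  4.57718289e-04,  4.86934205e-04,
        -7.12225597e-01],
       [ 3.38868155e-04,  2.80712753e-01, -9.59791767e-01,
         2.06059998e+01],
       [ 0.00000000e+00,  0.00000000e+00,  0.00000000e+00,
         1.00000000e+00]]), 'shot': 3}
```

View pics/top0.png

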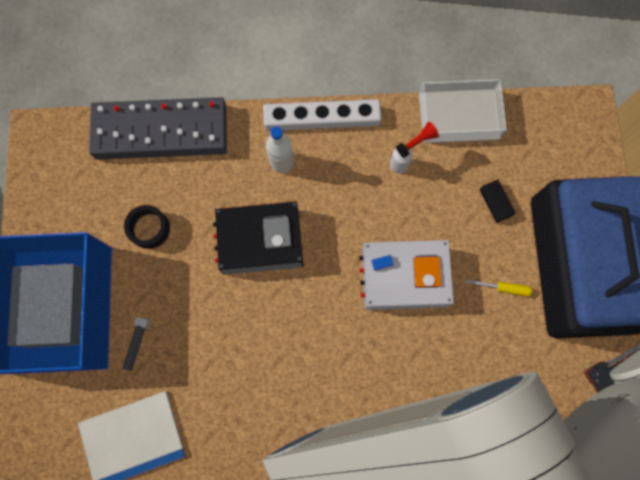

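View pics/side0.png

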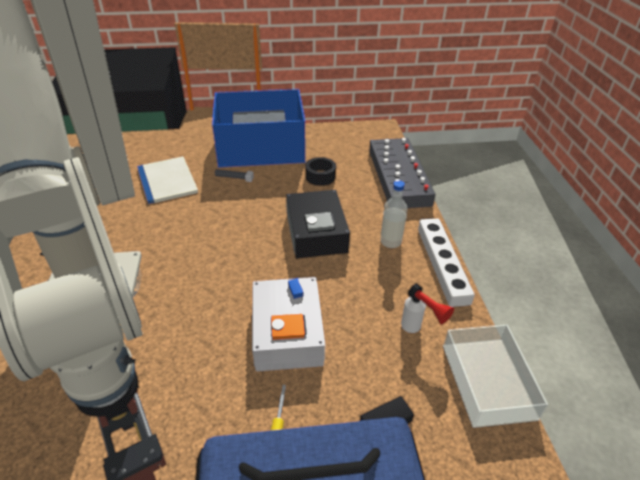

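The top view shows the silver amp around (407,274), its white dot near (429,281) and the blue cell at (383,262). The supply with the grey hatch is at (260,236). In the side view the dot is near (278,325). Next I'll measure the dot precisely.

Run:
```python
from h import *
for n,box in [("top",(412,252,446,292)),("side",(266,312,308,342))]:
    p=viewer.get_image(n); im=p["image"]; x0,y0,x1,y1=box
    hsv=cv2.cvtColor(im,cv2.COLOR_RGB2HSV)
    org=((hsv[:,:,0]<20)&(hsv[:,:,1]>150)&(hsv[:,:,2]>120)).astype(np.uint8)
    m=np.zeros_like(org); m[y0:y1,x0:x1]=org[y0:y1,x0:x1]
    c=cv2.findContours(m,cv2.RETR_EXTERNAL,cv2.CHAIN_APPROX_NONE)[0]; c=max(c,key=cv2.contourArea)
    hull=cv2.convexHull(c); print(n,cv2.minAreaRect(c))
    hm=np.zeros_like(m); cv2.fillPoly(hm,[hull],1)
    w=(hm>0)&(hsv[:,:,1]<90); k,l,s,cen=cv2.connectedComponentsWithStats(w.astype(np.uint8)); 
    i=1+np.argmax(s[1:,4]); print(s[i],cen[i]); 
    u,v=cen[i]; print("pad",w_of(p,u,v))
    inv=np.linalg.inv(p["extrinsics"]); o=inv[:3,3]
    for uv,zh in [((u,v),88.5)]+[(q,84.5) for q in cv2.boxPoints(cv2.minAreaRect(c))]:
        d=w_of(p,*uv,z=1000)-o; print((o+d*(zh-o[2])/d[2]).round(1))
    cv2.imwrite(f"pics/{n}1z.png",cv2.resize(im[y0-30:y1+30,x0-60:x1+30,::-1],None,fx=5,fy=5,interpolation=cv2.INTER_CUBIC)[:600,:800])
```

```text
top ((427.0, 271.5), (29.0, 26.0), 90.0)
[423 275  12  12 112] [428.36607143 280.13392857]
pad [ 466.61510493 -246.50777891   88.37560504]
[ 466.6 -246.5   88.5]
[ 523.4 -218.2   84.5]
[ 520.6 -279.2   84.5]
[ 452.2 -273.1   84.5]
[ 455.  -212.7   84.5]
side ((287.4873046875, 326.32232666015625), (22.799055099487305, 32.13241958618164), 85.91438293457031)
[272 319  12  11 111] [277.47747748 323.95495495]
pad [ 467.05550722 -246.92484117   86.44609037]
[ 467.1 -248.6   88.5]
[ 453.3 -221.8   84.5]
[ 524.1 -223.    84.5]
[ 521.8 -285.3   84.5]
[ 454.  -283.9   84.5]
```

View pics/top1z.png

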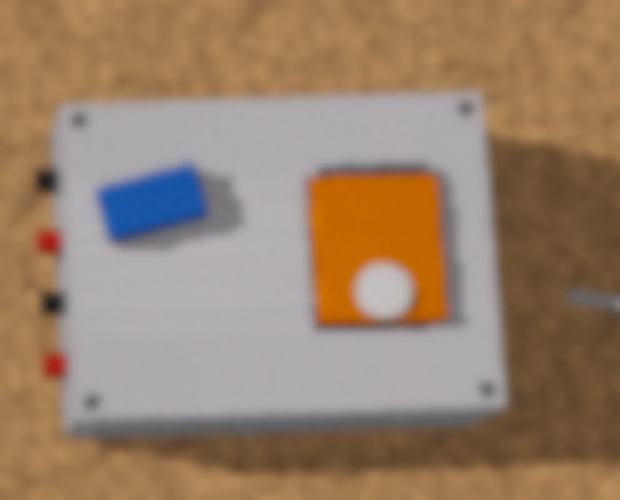

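```bash
cat >> h.py <<'E'
def plan(tip_target):
    T,o=tool(); print("ee",o["ee_pos"].round(1),"F",o["ft_force"].round(2),"w",round(o["width"],1),"t",round(o["t"],2))
    tip=T[:3,3]+T[:3,2]*ctrl.finger_overhang
    print("tip",tip.round(1)); print("R",T[:3,:3].round(3).tolist()); print("tool delta mm",(T[:3,:3].T@(np.array(tip_target)-tip)).round(1))
E
python3 - <<'E'
from h import *
plan([467,-247,150])
p=viewer.get_image("top")
for uv in [(545,200),(555,330),(600,190),(590,300),(535,190)]: print(uv,w_of(p,*uv).round(0))
E
```

```text
ee [ 251.3 -572.2  404.7] F [0.9  0.44 0.4 ] w 87.8 t 1.6
tip [ 251.3 -572.2  222.7]
R [[0.916, 0.402, -0.0], [0.402, -0.916, 0.0], [0.0, -0.0, -1.0]]
tool delta mm [ 328.2 -211.1   72.7]
(545, 200) [ 638. -529.  121.]
(555, 330) [ 340. -532.   72.]
(600, 190) [ 631. -618.  206.]
(590, 300) [ 391. -561.  207.]
(535, 190) [ 700. -556.   -2.]
```

```bash
python3 -m handwheel '[{"gripper":1,"tx":0.041,"ty":-0.0264,"tz":0},{"gripper":1,"tx":0.041,"ty":-0.0264},{"gripper":1,"tx":0.041,"ty":-0.0264},{"gripper":1,"tx":0.041,"ty":-0.0264},{"gripper":1,"tx":0.041,"ty":-0.0264},{"gripper":1,"tx":0.041,"ty":-0.0264},{"gripper":1,"tx":0.041,"ty":-0.0264},{"gripper":1,"tx":0.041,"ty":-0.0264}]'; python3 -m handwheel '[{"gripper":1,"rz":7.9},{"gripper":1,"rz":7.9},{"gripper":1,"rz":7.9},{"gripper":1}]'
python3 - <<'E'
from h import *
plan([467,-247,110])
T,o=tool(); p=viewer.get_image("wrist"); cv2.imwrite("pics/w2.png",p["image"][:,:,::-1])
for nm in ["battery_pad","battery_hatch"]:
  for r in recognise(p,nm)[:2]:
    u,v=r["xy"][0]*640,r["xy"][1]*480; print(nm,round(r["p"],2),round(u),round(v),w_of(p,u,v,Twt=T).round(1))
E
```

```text
ee [ 251.3 -572.2  404.7] F [0.22 0.27 0.51] w 87.7 t 1.65
tip [ 251.3 -572.2  222.7]
R [[0.916, 0.402, -0.0], [0.402, -0.916, 0.0], [-0.0, -0.0, -1.0]]
tool delta mm [ 328.3 -211.   112.7]$[0]: bad value
$[0]: bad value
```

View pics/w2.png

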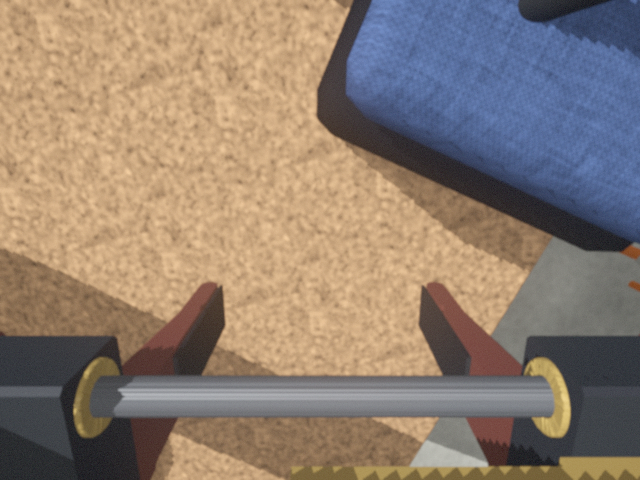

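The moves were refused, so every row probably needs all seven fields. The wrist view shows the bag at upper right, clear of the planned path.

```bash
python3 -m handwheel '[{"gripper":1,"tx":0.041,"ty":-0.0264,"tz":0,"rx":0,"ry":0,"rz":0},{"gripper":1,"tx":0.041,"ty":-0.0264,"tz":0,"rx":0,"ry":0,"rz":0},{"gripper":1,"tx":0.041,"ty":-0.0264,"tz":0,"rx":0,"ry":0,"rz":0},{"gripper":1,"tx":0.041,"ty":-0.0264,"tz":0,"rx":0,"ry":0,"rz":0},{"gripper":1,"tx":0.041,"ty":-0.0264,"tz":0,"rx":0,"ry":0,"rz":0},{"gripper":1,"tx":0.041,"ty":-0.0264,"tz":0,"rx":0,"ry":0,"rz":0},{"gripper":1,"tx":0.041,"ty":-0.0264,"tz":0,"rx":0,"ry":0,"rz":0},{"gripper":1,"tx":0.041,"ty":-0.0264,"tz":0,"rx":0,"ry":0,"rz":0}]'
```

```text
t: 2.8
ee_pos: [467.5, -245.6, 404.9]
orientation: [3.074, 0.645, 0.001]
ft_force: [0.6, 0.3, -0.9]
width: 11.4
```

```bash
python3 -m handwheel '[{"gripper":1,"tx":0,"ty":0,"tz":0.01,"rx":0,"ry":0,"rz":7.9},{"gripper":1,"tx":0,"ty":0,"tz":0.02,"rx":0,"ry":0,"rz":7.9},{"gripper":1,"tx":0,"ty":0,"tz":0.02,"rx":0,"ry":0,"rz":7.9},{"gripper":1,"tx":0,"ty":0,"tz":0,"rx":0,"ry":0,"rz":0}]'
python3 - <<'E'
from h import *
plan([467,-247,110])
T,o=tool(); p=viewer.get_image("wrist"); cv2.imwrite("pics/w3.png",p["image"][:,:,::-1])
for nm in ["battery_pad","battery_hatch"]:
  for r in recognise(p,nm)[:2]:
    u,v=r["xy"][0]*640,r["xy"][1]*480; print(nm,round(r["p"],2),round(u),round(v),w_of(p,u,v,Twt=T).round(1))
E
```

```text
t: 3.3
ee_pos: [466.3, -246.6, 353.6]
orientation: [-3.14, -0.002, 0.004]
ft_force: [0.5, -0.5, 0.5]
width: 0.5
ee [ 466.3 -246.6  353.6] F [ 0.47 -0.5   0.5 ] w 0.5 t 3.3
tip [ 465.9 -246.4  171.6]
R [[1.0, 0.002, -0.003], [0.002, -1.0, 0.001], [-0.003, -0.001, -1.0]]
tool delta mm [ 1.3  0.7 61.6]
battery_pad 0.63 323 211 [ 490.4 -246.4   84.2]
battery_hatch 0.74 322 208 [ 492.7 -246.    83.4]
```

View pics/w3.png

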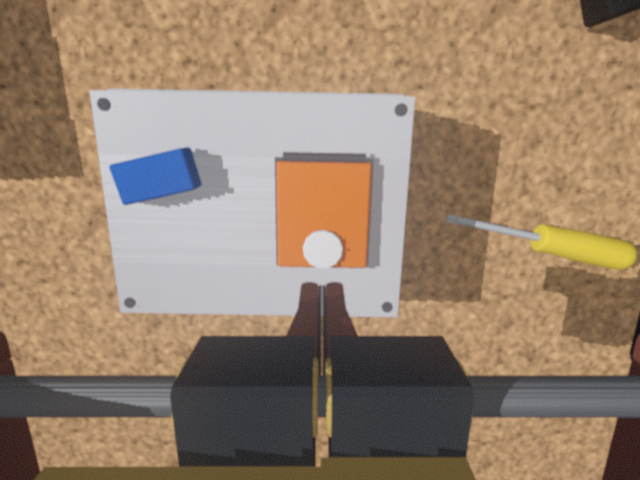

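The wrist view shows the dot at (322,249), in line with the shut fingers, and the amp is nearly square to them. I'll cross-check the dot's position from this view.

Run:
```python
from h import *
T,o=tool(); p=viewer.get_image("wrist")
hsv=cv2.cvtColor(p["image"],cv2.COLOR_RGB2HSV)[225:272,295:350]
m=(hsv[:,:,1]<50)&(hsv[:,:,2]>180)
k,l,s,c=cv2.connectedComponentsWithStats(m.astype(np.uint8)); print(s,c)
print(w_of(p,322.5,249,Twt=T))
```

```text
[[   0    0   55   45 1271]
 [   0    7   55   40 1314]] [[28.49488592 17.88827695]
 [25.55403349 27.94444444]]
[ 467.35694137 -247.08822127   88.36617186]
```

```bash
python3 -m handwheel '[{"gripper":1,"tx":0.001,"ty":0.0005,"tz":0.025,"rx":0,"ry":0,"rz":0},{"gripper":1,"tx":0,"ty":0,"tz":0.025,"rx":0,"ry":0,"rz":0},{"gripper":1,"tx":0,"ty":0,"tz":0.015,"rx":0,"ry":0,"rz":0},{"gripper":1,"tx":0,"ty":0,"tz":0.008,"rx":0,"ry":0,"rz":0},{"gripper":1,"tx":0,"ty":0,"tz":0,"rx":0,"ry":0,"rz":0}]'
python3 - <<'E'
from h import *
plan([467.3,-247,88.5])
E
```

```text
t: 4.12
ee_pos: [467.8, -247.6, 281.7]
orientation: [-3.141, -0.001, 0.0]
ft_force: [-0.5, 0.1, 0.6]
width: 0.4
ee [ 467.8 -247.6  281.7] F [-0.46  0.13  0.64] w 0.4 t 4.12
tip [ 467.8 -247.5   99.7]
R [[1.0, 0.0, -0.0], [0.0, -1.0, 0.0], [-0.0, -0.0, -1.0]]
tool delta mm [-0.5 -0.5 11.2]
```

```bash
python3 -m handwheel '[{"gripper":1,"tx":0,"ty":0,"tz":0.006,"rx":0,"ry":0,"rz":0},{"gripper":1,"tx":0,"ty":0,"tz":0.004,"rx":0,"ry":0,"rz":0},{"gripper":1,"tx":0,"ty":0,"tz":0.002,"rx":0,"ry":0,"rz":0},{"gripper":1,"tx":0,"ty":0,"tz":0.001,"rx":0,"ry":0,"rz":0},{"gripper":1,"tx":0,"ty":0,"tz":0,"rx":0,"ry":0,"rz":0}]'
```

```text
t: 4.75
ee_pos: [467.6, -247.5, 268.7]
orientation: [3.142, 0.0, -0.0]
ft_force: [-1.6, -1.4, 2.9]
width: 0.7
```

```bash
python3 -m handwheel '[{"gripper":1,"tx":0,"ty":0,"tz":0.002,"rx":0,"ry":0,"rz":0},{"gripper":1,"tx":0,"ty":0,"tz":0.001,"rx":0,"ry":0,"rz":0},{"gripper":1,"tx":0,"ty":0,"tz":0,"rx":0,"ry":0,"rz":0}]'
```

```text
t: 5.12
ee_pos: [467.6, -247.5, 265.6]
orientation: [-3.141, -0.0, 0.001]
ft_force: [-3.0, -1.0, 4.1]
width: 0.6
```

```bash
python3 -m handwheel '[{"gripper":1,"tx":0,"ty":0,"tz":0.001,"rx":0,"ry":0,"rz":0},{"gripper":1,"tx":0,"ty":0,"tz":0.001,"rx":0,"ry":0,"rz":0},{"gripper":1,"tx":0,"ty":0,"tz":0,"rx":0,"ry":0,"rz":0}]'
```

```text
t: 5.5
ee_pos: [467.6, -247.5, 264.5]
orientation: [3.142, 0.0, -0.0]
ft_force: [-6.1, 0.6, 14.3]
width: 0.5
```

At the stop, with 14 N against the 40 N limit. Now I'll release by going up quickly, then back.

```bash
python3 -m handwheel '[{"gripper":1,"tx":0,"ty":0,"tz":-0.02,"rx":0,"ry":0,"rz":0},{"gripper":1,"tx":-0.005,"ty":0,"tz":-0.04,"rx":0,"ry":0,"rz":0},{"gripper":1,"tx":-0.02,"ty":0,"tz":-0.04,"rx":0,"ry":0,"rz":0},{"gripper":1,"tx":-0.03,"ty":0,"tz":-0.03,"rx":0,"ry":0,"rz":0},{"gripper":1,"tx":-0.03,"ty":0,"tz":-0.02,"rx":0,"ry":0,"rz":0},{"gripper":1,"tx":-0.02,"ty":0,"tz":0,"rx":0,"ry":0,"rz":0},{"gripper":1,"tx":0,"ty":0,"tz":0,"rx":0,"ry":0,"rz":0},{"gripper":1,"tx":0,"ty":0,"tz":0,"rx":0,"ry":0,"rz":0}]'
python3 - <<'E'
from h import *
T,o=tool(); print(o["ee_pos"],o["ft_force"])
for n in ["wrist","side"]:
    p=viewer.get_image(n); cv2.imwrite(f"pics/{n}4.png",p["image"][:,:,::-1])
E
```

```text
t: 6.5
ee_pos: [363.3, -247.6, 412.9]
orientation: [-3.141, 0.0, 0.001]
ft_force: [-0.5, 0.2, -0.5]
width: 0.4
[ 363.26708016 -247.6184089   412.93164473] [-0.50492939  0.16880328 -0.53376093]
```

View pics/wrist4.png

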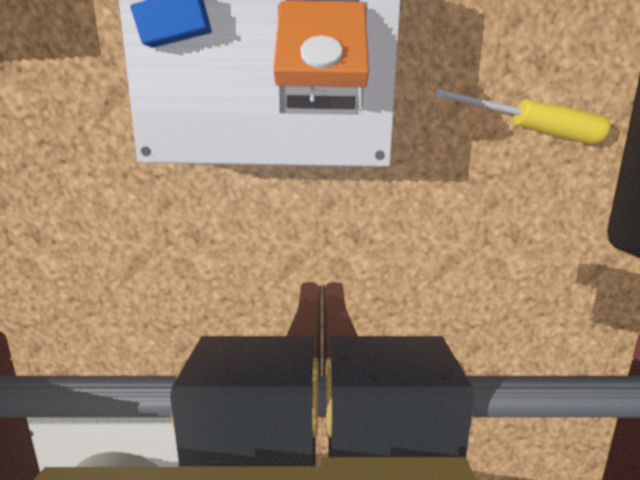

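View pics/side4.png

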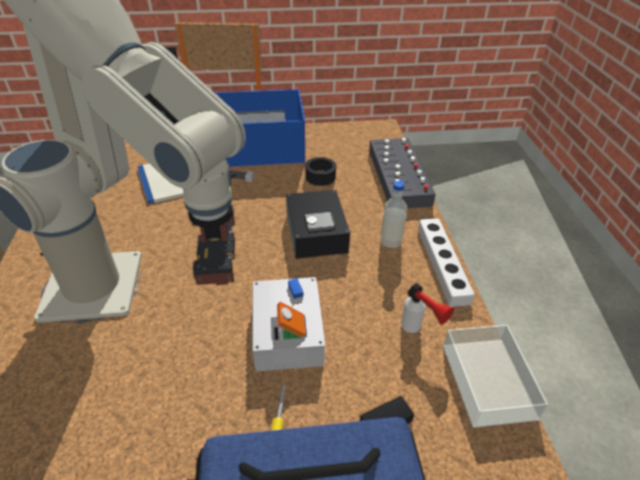

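The hatch is up: the wrist view shows its raised free edge at (320,80) over the open bay, and the side view shows it tilted at (291,318). The gripper is well clear. Now I'll watch it for more than 2 s.

```bash
for i in 1 2 3; do python3 -m handwheel '[{"gripper":1,"tx":0,"ty":0,"tz":0,"rx":0,"ry":0,"rz":0},{"gripper":1,"tx":0,"ty":0,"tz":0,"rx":0,"ry":0,"rz":0},{"gripper":1,"tx":0,"ty":0,"tz":0,"rx":0,"ry":0,"rz":0},{"gripper":1,"tx":0,"ty":0,"tz":0,"rx":0,"ry":0,"rz":0},{"gripper":1,"tx":0,"ty":0,"tz":0,"rx":0,"ry":0,"rz":0},{"gripper":1,"tx":0,"ty":0,"tz":0,"rx":0,"ry":0,"rz":0},{"gripper":1,"tx":0,"ty":0,"tz":0,"rx":0,"ry":0,"rz":0},{"gripper":1,"tx":0,"ty":0,"tz":0,"rx":0,"ry":0,"rz":0}]' | head -1
python3 - <<'E'
from h import *
T,o=tool(); p=viewer.get_image("wrist"); hsv=cv2.cvtColor(p["image"],cv2.COLOR_RGB2HSV)
m=((hsv[:,:,0]<14)&(hsv[:,:,1]>190)&(hsv[:,:,2]>120)); m[130:]=0; m[:,:260]=0; m[:,390:]=0
ys,xs=np.nonzero(m); P=np.array([w_of(p,x,y,Twt=T) for x,y in zip(xs[::7],ys[::7])]); 
top=P[P[:,2]>100]; b=np.linalg.lstsq(np.c_[top[:,:2],np.ones(len(top))],top[:,2],rcond=None)[0]
print(len(xs),"zmax",np.percentile(P[:,2],99).round(1),"tilt all",np.arctan(np.hypot(b[0],b[1])).round(3))
print("pad",w_of(p,321,51,Twt=T).round(1))
cv2.imwrite(f"pics/w5_{int(o['t']*10)}.png",p["image"][:,:,::-1])
p=viewer.get_image("top"); cv2.imwrite(f"pics/top5_{int(o['t']*10)}.png",p["image"][:,:,::-1])
E
done; ls pics
```

```text
t: 7.6
1 zmax 89.6 tilt all 0.0
pad [ 484.8 -246.3  124.7]
t: 8.7
2 zmax 86.5 tilt all 0.0
pad [ 484.9 -246.3  124.4]
t: 9.8
1 zmax 100.3 tilt all 0.179
pad [ 484.8 -246.3  124.9]
side0.png
side1z.png
side4.png
top0.png
top1z.png
top5_76.png
top5_87.png
top5_98.png
w2.png
w3.png
w5_76.png
w5_87.png
w5_98.png
wrist0.png
wrist4.png
```

View pics/top5_98.png

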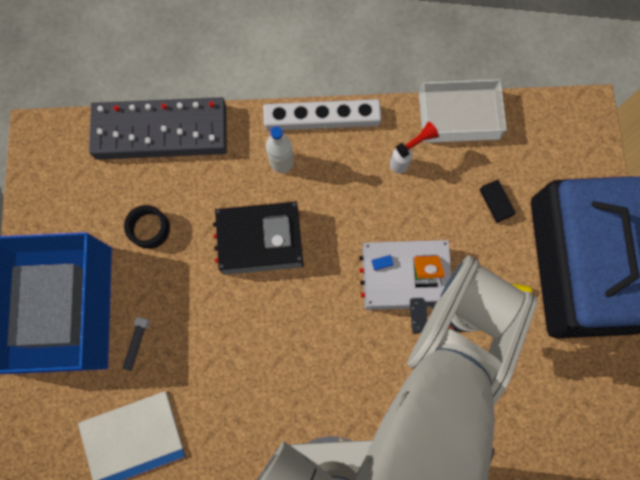

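The last top view shows the hatch open at (429,268) and the loose things where they were. The screwdriver is partly hidden by the arm here, but the wrist view shows it undisturbed. I'll hand the job in.

```bash
python3 -c "
from workcell import ctrl; print(ctrl.close_job())"
```

```text
the job is handed in; nothing more can be done
None
```

I pressed the orange hatch once at its white dot with the shut fingertips, down to its stop. I then let go, and it popped open by itself while I drew back up and away. The force read about 14 N at the stop: more than the 5 to 6 N you suggested, but well under the 40 N limit.

**Hatch:** I watched for over 3 s with the arm clear. The dot stayed at 124.4 to 124.9 mm, which matches the hatch being fully open at about 0.75 rad.

**Surroundings:** In the last top view the loose things and the grey hatch look as they were at the start. The arm partly hid the screwdriver there, but it looked undisturbed in the wrist view. I judged this by eye and did not measure it.

**Failed or refused:** My first move command was refused because its rows lacked some fields; nothing moved. An extra tilt check by colour picked up too few pixels, so I ignored it and relied on the dot height and the pictures.

The job was handed in at about 10 s on the robot's clock, and no verdict was reported.

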